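Ratchet the bench pin's clamp open

ROBOT

A 6-joint arm with a two-finger parallel gripper is mounted at the origin on the work surface. World frame = base frame: x ahead of the robot, y to its left, z up, the work surface at z = 0. Lengths are in m, angles in degrees, forces in N, time in s.
With the tool pointing down it reaches from about 0.25 to 0.725 m from the base axis. Payload 9.7 kg.
Tool frame: the origin (TCP) lies where the fingers leave the gripper's body, on its centre line; the fingertips stand 73 mm ahead of it and the grasp point (between the pads) lies 54 mm ahead of it (robot.tip_extent is the distance from the TCP to the fingertips, in m); y points along the fingers, z is the direction in which the jaws open and shut, and the axes are right-handed (so a half turn about y gives the same grasp; the last joint's range is limited). The gripper opens to 85 mm and grips with 20 to 120 N. Pads are 22 mm wide; open, the fingers measure 114 mm over their backs; the gripper's body (76 mm by 85 mm) begins 54 mm behind the grasp point. The pads swing forward as they close: fully open they stand 13 mm farther back than shut.
Start: joints at [-74.427, 4.979, 10.078, 95.1, 0, 90], TCP at [0.148, -0.53, 0.304] pointing down, gripper open.
Joint ranges: [-179.16, 179.16], [-48.56, 103.87], [-65.8, 70.77], [-126.05, 130.52], [-82.76, 87.17], [-180, 180]. Speed limits (degrees/s): [127.2, 127.2, 147.25, 180, 180, 180].

INTERFACE

Orientations are given as a 3x3 rotation matrix whose columns are the frame's x, y, z axes.
In Python, from workcell import robot gives the robot as it stands.
- The arm moves only by the tool drive_tool, never from a script. Its argument "increments" is a list of rows, each a list of 2 entries, a list of its own where there are three numbers: the shift along the world's x, y, z each as a share of 3 cm, from -1 to 1, then the turn, a rotation vector about the world's x, y, z each as a share of 10 degrees, from -1 to 1. In form: [[[dx, dy, dz], [ax, ay, az]], ...]. A call has 1 to 5 rows; each row shifts and turns the commanded pose from where the row before left it; what a row does not reach is not made up. A row lasts 1/8 s, in which the tool goes at most 62.5 mm and 10.7 degrees, less where a joint would pass 70% of its speed; a pose out of reach is approached as far as the arm can. A call with a number of a shift or a turn outside -1 to 1 is refused whole. A call with a gripper value outside its range is refused whole. "hand" is the gripper command: -1 is fully open, 1 is shut, values between are in proportion, set as the call begins (left out, the last holds). The fingers move at their own pace and stop on an object; "force" is the grip in N (left out, the last holds). Time passes only in rows, so rows that do not move let the fingers close. It gives the time, the measured TCP pose, the force and the opening at its end, in the units of the state.
- robot.state(): the state, without advancing time (a new reading comes with each control period).
- robot.get_image(name): name is "scene" or "top" or "wrist"; returns a dict with "img" (384x512x3 uint8, red, green, blue), "K" (3x3 intrinsics, pixels), "D" ([k1, k2, p1, p2, k3] as OpenCV has them; the pictures are not rectified), "R" (3x3) and "t" (3): a world point X has camera coordinates R X + t. Camera axes: x right, y down, z forward; pixel columns grow to the right and rows downward; lengths in m; the calibration is good to about 2 mm. A picture is of the moment at which its call begins. There is no depth.
- robot.finish_job(): hands the job in, once; it reports no verdict.
The state is a dict: "time": time; "joints": joint angles; "qvel": joint speeds; "joint_efforts": joint torques, N m; "tool_pos": TCP position; "orientation": TCP orientation; "force": force on the tool from outside, world axes, zero at the start; "wrist_torque": the same for the moment, N m; "opening": opening from 0.0 (shut) to 1.0 (fully open).
Only numpy, scipy, OpenCV 4.12 (cv2) and the standard library are available. Lean on these libraries where they do the work, as an engineer would, in place of code of your own. Each camera call takes 0.05 s, during which the arm holds its last target.

TASK

The worn wooden bench pin (the tongue with the V notch) is to be changed: undo the clamp that holds it by working its ratchet handle to and fro between the two cheeks, as a full turn is blocked, until the clamp plate stands at least 5 mm clear of the wood. Then let go of the handle, and leave the other clamp, which holds the steel block, as it is.

Things in the scene. Friction and masses are not known exactly. Their poses are not given: they have to be found in the camera images.
- pin_clamp: Dark steel screw clamp, fixed to the bench, that holds the V-notched wooden bench pin. Base 150 x 130 mm, cheeks 100 mm high. Origin on the bench under the screw's upright axis, z up; -x is where the notch points and the middle of the handle's swing. The handle swings 0.7 rad to either side of it, up to the cheeks, and has a ratchet of 16 clicks a turn: a full swing back gains 3 clicks (1.18 rad).
- pin_knob (a point): Centre of that clamp's handle grip, 130 mm above the bench: an upright wood peg, 26 mm thick, 120 mm from the screw's axis, its top at 155 mm; the bar it stands on has its top at 100 mm, and nothing near is higher. Hold it from above, any yaw. Swung anticlockwise (from above) it drives and loosens the screw (3 to 4 N at the peg); swung clockwise it clicks back (about 1 N), the screw stays.
- pin_plate (a joint): Height of that clamp's steel plate above the bench pin, in m: 0 at the start (clamped), grows as the screw is loosened, 8 mm a turn of the screw (1.5 mm for each full swing to and fro), at most 0.012 (end of thread). The plate, 90 x 98 x 8 mm, lies between the cheeks on the pin, whose top is 30 mm above the bench.
- block_knob (a point): Centre of the handle grip of the other clamp, of the same make, which holds a plain rectangular steel block instead of the pin. To be left alone.

How it is judged (in metres and radians):
At the end, for the whole second after the job is handed in: The clamp plate of the pin's clamp stands more than 4.5 mm above the bench pin and no longer moves, and the other clamp's grip is within 20 mm of where it was (value of joint pin_plate above 0.0045 m and velocity of joint pin_plate below 0.001 m/s and distance of block_knob from where it was at the start of the episode below 0.02 m); the robot touches nothing.
It fails at once if the other clamp's handle is moved by more than 20 mm (distance of block_knob from where it was at the start of the episode above 0.02 m).
It also fails if it takes over 54 s, if anything falls off the work surface, if the arm or the gripper's body presses on something with over 40 N, if the wrist force passes 120 N, or if a joint passes its speed limit or range.

## Working session

There is one attempt and no reset: what is moved stays moved. The work goes in short steps, Python scripts to look and compute and a tool call to move; the robot and the scene stay as the last step left them, time stands still between calls to the robot, and variables do not carry over. Pictures are saved under pics/ and viewed, and the job is handed in when it is done.

Besides the shell and the picture viewer there is one more tool, called after "Request:" in YAML: its name, and indented under it one key for each argument. drive_tool: Moves the arm, as the interface text tells. Its arguments: {"type":"object","properties":{"increments":{"type":"array","items":{"type":"array"}},"hand":{"type":"number"},"force":{"type":"number"}},"required":["increments"]}

```bash
mkdir -p pics; cat > h.py <<'E'
import numpy as np,cv2,pickle
from workcell import robot
def snap(n,tag):
    d=robot.get_image(n); pickle.dump(d,open(f'pics/{tag}.pkl','wb')); cv2.imwrite(f'pics/{tag}.png',d['img'][:,:,::-1]); return d
def ray(d,px):
    K=np.array(d['K'],float);D=np.array(d['D'],float);R=np.array(d['R']);t=np.array(d['t'])
    u=cv2.undistortPoints(np.array([[px]],float),K,D)[0,0]
    v=R.T@np.array([u[0],u[1],1]); return -R.T@t, v/np.linalg.norm(v)
def atz(d,px,z):
    o,v=ray(d,px); return o+v*(z-o[2])/v[2]
def tri(obs):
    A=np.zeros((3,3));b=np.zeros(3)
    for d,px in obs:
        o,v=ray(d,px);P=np.eye(3)-np.outer(v,v);A+=P;b+=P@o
    x=np.linalg.solve(A,b)
    return x
def proj(d,X):
    return cv2.projectPoints(np.array([X],float),cv2.Rodrigues(np.array(d['R']))[0],np.array(d['t'],float),np.array(d['K'],float),np.array(d['D'],float))[0].ravel()
def load(t): return pickle.load(open(f'pics/{t}.pkl','rb'))
E
python3 - <<'E'
from h import *
np.set_printoptions(precision=4,suppress=True)
for n in ['scene','top','wrist']: snap(n,n+'0')
print(robot.state())
E
```

```text
{'time': 0.15, 'joints': array([-74.4278,   5.0047,  10.0436,  95.1009,   0.0028,  89.9994]), 'qvel': array([ 0.01  , -0.2015,  0.0621, -0.1195, -0.0461,  0.0161]), 'joint_efforts': array([ -0.0002, -52.076 ,  46.5044,   0.0139,  -0.    ,  -0.    ]), 'tool_pos': array([ 0.1476, -0.5297,  0.3033]), 'orientation': array([[-0.9633, -0.0002,  0.2685],
       [-0.2685,  0.0011, -0.9633],
       [-0.    , -1.    , -0.0011]]), 'force': array([ 0.3657, -0.0562, -0.1095]), 'wrist_torque': array([-0.0217,  0.0254,  0.0041]), 'opening': 0.9948310710964989}
```

```bash
python3 -c "
import cv2,numpy as np
a=cv2.imread('pics/scene0.png');b=cv2.imread('pics/top0.png')
for n in ['scene0','top0']:
    cv2.imwrite(f'pics/{n}_b.png',cv2.resize(cv2.imread(f'pics/{n}.png'),(800,600),interpolation=cv2.INTER_CUBIC))"
```

```text
(no output)
```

View pics/scene0.png

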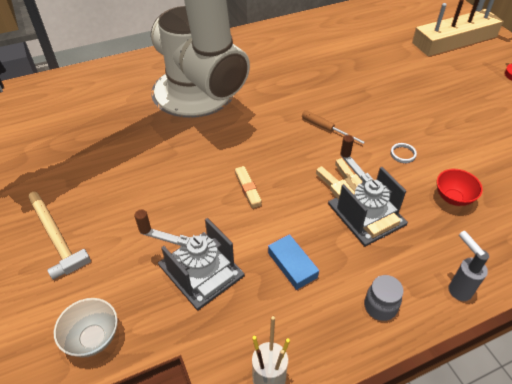

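View pics/top0.png

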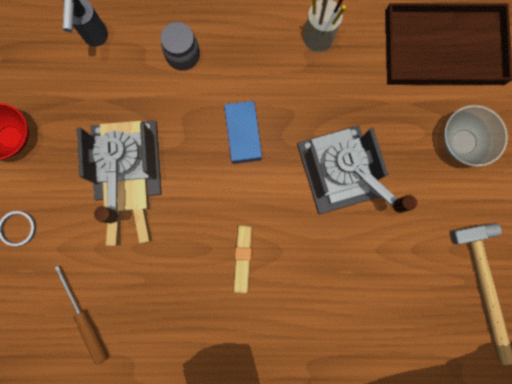

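View pics/wrist0.png

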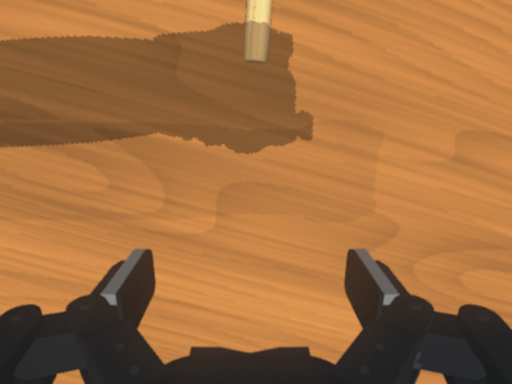

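The V-notched pin is in the clamp at the left of the top view (about 120,160; peg 105,214). In the scene view it is the right one (peg 347,145). I'll enlarge both.

```bash
python3 - <<'E'
import cv2
a=cv2.imread('pics/scene0.png')[120:250,300:430];b=cv2.imread('pics/top0.png')[110:250,60:200]
for n,i,s in [('s',a,6),('t',b,4)]: cv2.imwrite(f'pics/c0{n}.png',cv2.resize(i,None,fx=4,fy=4,interpolation=cv2.INTER_CUBIC))
E
```

```text
(no output)
```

View pics/c0s.png

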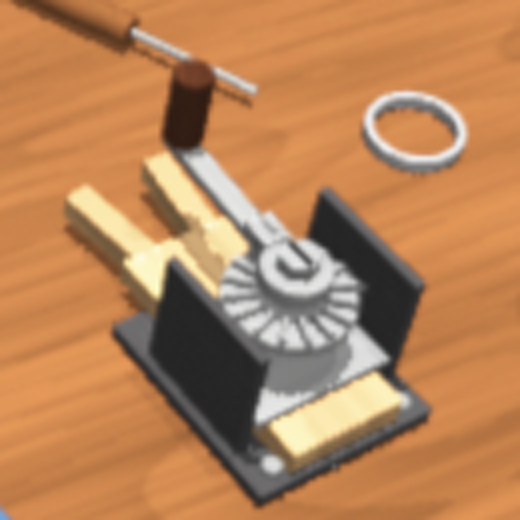

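View pics/c0t.png

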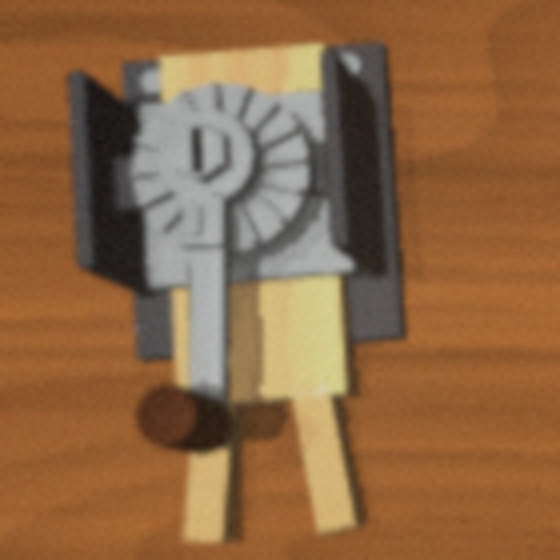

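```bash
python3 - <<'E'
from h import *
np.set_printoptions(precision=4,suppress=True)
s=load('scene0');t=load('top0')
S=lambda x,y:(300+x/4-.375,120+y/4-.375); T=lambda x,y:(60+x/4-.375,110+y/4-.375)
for n,a,b in [('pegtop',(194,75),(167,416)),('hubtop',(293,268),(209,153)),('cheekA notch',(172,262),(352,265)),('cheekA back',(266,368),(332,50)),('cheekB notch',(325,190),(84,268)),('cheekB back',(421,290),(75,73))]:
    X=tri([(s,S(*a)),(t,T(*b))]); print(n,X,proj(s,X)-S(*a),proj(t,X)-T(*b))
print('other peg top atz', atz(t,(410,202),.155), 'scene',atz(s,(141,214),.155))
print('cams',ray(s,(0,0))[0],ray(t,(0,0))[0])
# base corners on bench
for p in [(140,358),(405,337),(385,45),(125,62)]: print(atz(t,T(*p),0.01))
E
```

```text
pegtop [0.5176 0.2218 0.1504] [-0.1141  0.0314] [-0.1648 -0.0611]
hubtop [0.6388 0.2232 0.1029] [ 0.1188 -0.033 ] [0.1523 0.0637]
cheekA notch [0.5936 0.1669 0.0859] [-1.8575  0.39  ] [-2.313  -0.9696]
cheekA back [0.6892 0.1736 0.0941] [-0.3295  0.0794] [-0.39   -0.1737]
cheekB notch [0.5883 0.2793 0.095 ] [-0.1842  0.0567] [-0.2533 -0.0983]
cheekB back [0.6771 0.2871 0.0939] [ 0.1265 -0.0406] [0.1643 0.0702]
other peg top atz [ 0.5388 -0.2863  0.155 ] scene [ 0.5432 -0.2845  0.155 ]
cams [ 1.2046 -0.3202  0.9442] [ 0.4523 -0.0221  0.9017]
[0.5581 0.2814 0.01  ]
[0.5692 0.153  0.01  ]
[0.7164 0.1669 0.01  ]
[0.7064 0.2953 0.01  ]
```

Request:
drive_tool:
  increments:
    - [[0.49,1,0],[0,0,0]]
    - [[0.49,1,0],[0,0,0]]
    - [[0.49,1,0],[0,0,0]]
  hand: -1
  force: 25

```text
time: 0.52
tool_pos: [0.192, -0.4388, 0.3035]
orientation: [[-0.963, -0.0, 0.268], [-0.268, 0.001, -0.963], [0.0, -1.0, -0.001]]
force: [0.0, -0.3, 1.1]
opening: 1.003
```

```bash
python3 -c "
from h import *
s=robot.state();print(s['joints'],s['tool_pos'],s['orientation'])"
```

```text
[-6.63684028e+01 -4.69625277e+00  3.45663586e-01  9.50747434e+01
  2.66850934e-03  9.80754665e+01] [ 0.19202654 -0.43884684  0.30354448] [[-9.63368187e-01 -1.86996903e-04  2.68182218e-01]
 [-2.68182281e-01  5.43563937e-04 -9.63368034e-01]
 [ 3.43726561e-05 -9.99999835e-01 -5.73801461e-04]]
```

Request:
drive_tool:
  increments:
    - [[0.49,1,0],[0,0,0.75]]
    - [[0.49,1,0],[0,0,0.75]]
    - [[0.49,1,0],[0,0,0.75]]
    - [[0.49,1,0],[0,0,0.75]]
    - [[0.49,1,0],[0,0,0.75]]

```text
time: 1.15
tool_pos: [0.2655, -0.2888, 0.3038]
orientation: [[-0.597, 0.0, 0.802], [-0.802, 0.0, -0.597], [-0.0, -1.0, -0.0]]
force: [0.6, 0.3, -0.8]
opening: 1.002
```

Request:
drive_tool:
  increments:
    - [[0.49,1,0],[0,0,0.75]]
    - [[0.49,1,0],[0,0,0.75]]
    - [[0.49,1,0],[0,0,0.75]]
    - [[0.49,1,0],[0,0,0.75]]
    - [[0.49,1,0],[0,0,0.75]]

```text
time: 1.78
tool_pos: [0.339, -0.1388, 0.3038]
orientation: [[0.014, 0.0, 1.0], [-1.0, -0.0, 0.014], [0.0, -1.0, 0.0]]
force: [0.5, -1.0, -0.4]
opening: 0.996
```

Request:
drive_tool:
  increments:
    - [[0.49,1,0],[0,0,0.75]]
    - [[0.49,1,0],[0,0,0.75]]
    - [[0.49,1,0],[0,0,0.75]]
    - [[0.49,1,0],[0,0,0.75]]
    - [[0.49,1,0],[0,0,0.75]]

```text
time: 2.4
tool_pos: [0.4125, 0.0113, 0.3037]
orientation: [[0.62, -0.0, 0.784], [-0.784, -0.0, 0.62], [-0.0, -1.0, -0.0]]
force: [0.1, -0.6, 1.0]
opening: 1.002
```

```bash
python3 -c "
from h import *
s=robot.state();print(s['joints'],s['tool_pos'],s['orientation'])
snap('wrist','w1')"
```

```text
[ 1.57098399e+00 -1.36424068e+01 -7.41143869e+00  9.62409215e+01
 -3.64938346e-03  5.32385224e+01] [0.41251489 0.01129998 0.30374316] [[ 6.20223556e-01 -1.71907007e-04  7.84425083e-01]
 [-7.84425100e-01 -6.84323796e-05  6.20223554e-01]
 [-5.29407000e-05 -9.99999983e-01 -1.77291545e-04]]
```

View pics/w1.png

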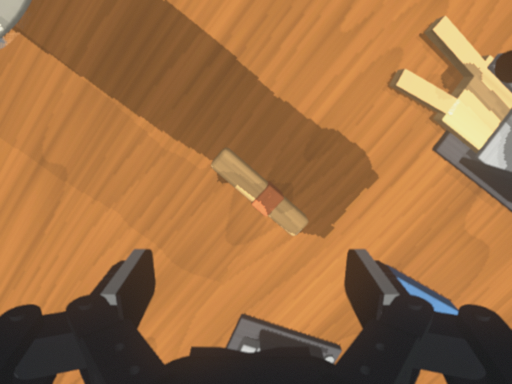

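The wrist view shows the pin's two prongs at (450,65) and the peg at the right edge (505,68). I'll carry on to above the peg and look again there.

Request:
drive_tool:
  increments:
    - [[0.5,1,0],[0,0,0.75]]
    - [[0.5,1,0],[0,0,0.75]]
    - [[0.5,1,0],[0,0,0.75]]
    - [[0.5,1,0],[0,0,0.75]]
    - [[0.5,1,0],[0,0,0.75]]

```text
time: 3.08
tool_pos: [0.4876, 0.1612, 0.3037]
orientation: [[0.97, -0.0, 0.245], [-0.245, -0.0, 0.97], [-0.0, -1.0, -0.0]]
force: [-0.0, -0.9, 0.4]
opening: 1.0
```

Request:
drive_tool:
  increments:
    - [[0.5,1,0],[0,0,0.75]]
    - [[0.5,1,0],[0,0,0.75]]
    - [[0,0,0],[0,0,0]]

```text
time: 3.45
tool_pos: [0.5177, 0.2217, 0.3026]
orientation: [[1.0, -0.002, -0.013], [0.013, -0.001, 1.0], [-0.002, -1.0, -0.001]]
force: [-0.7, 0.0, -0.9]
opening: 1.0
```

```bash
python3 -c "
from h import *
s=robot.state();print(s['joints'],s['tool_pos'],s['orientation'])
d=snap('wrist','w2')
for z in (.155,.15): print(proj(d,[.5176,.2218,z]))
print(proj(d,[.6388,.2232,.103]))
cv2.imwrite('pics/w2b.png',cv2.resize(cv2.imread('pics/w2.png'),(800,600),interpolation=cv2.INTER_CUBIC))
"
```

```text
[2.31794182e+01 6.87214113e+00 1.19918411e+01 9.52175753e+01
 9.30973552e-03 2.24450872e+01] [0.51769197 0.22170051 0.30263438] [[ 9.99916531e-01 -1.63430606e-03 -1.28164146e-02]
 [ 1.28155753e-02 -5.23015999e-04  9.99917740e-01]
 [-1.64087481e-03 -9.99998528e-01 -5.02027771e-04]]
[250.02424781 204.07745334]
[250.01644003 201.87776407]
[249.72858855 306.10748467]
```

View pics/w2b.png

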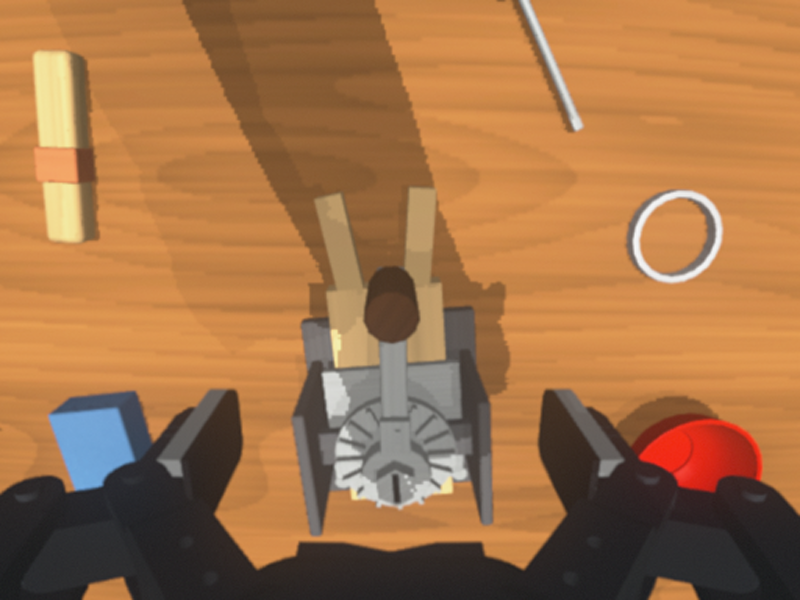

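The peg top shows at (392,316) in the 800x600 view, i.e. (251,202) raw. I predicted (250,203), so the position is confirmed. Next I'll go down and grip.

Request:
drive_tool:
  increments:
    - [[0,0,-0.94],[0,0,0]]
    - [[0,0,-0.94],[0,0,0]]
    - [[0,0,-0.94],[0,0,0]]
    - [[0,0,-0.94],[0,0,0]]
    - [[0,0,0],[0,0,0]]

```text
time: 4.12
tool_pos: [0.5161, 0.219, 0.1894]
orientation: [[1.0, -0.003, -0.008], [0.008, -0.002, 1.0], [-0.003, -1.0, -0.002]]
force: [-0.2, -0.1, -0.6]
opening: 1.001
```

Request:
drive_tool:
  increments:
    - [[0,0,0],[0,0,0]]
    - [[0,0,0],[0,0,0]]
    - [[0,0,0],[0,0,0]]
    - [[0,0,0],[0,0,0]]
    - [[0,0,0],[0,0,0]]
  hand: 1
  force: 25

```text
time: 4.75
tool_pos: [0.5175, 0.2204, 0.1919]
orientation: [[1.0, 0.001, -0.01], [0.01, 0.001, 1.0], [0.001, -1.0, 0.001]]
force: [-0.7, 1.0, 6.6]
opening: 0.294
```

```bash
python3 -c "
from h import *
s=robot.state();print(s['joints'],s['tool_pos'],s['force'],s['opening'])
d=snap('wrist','w3')
import numpy as np
c=np.array([.6388,.2232]);r=.1212
for a in np.arange(140,230,6):
    p=c+r*np.array([np.cos(np.radians(a)),np.sin(np.radians(a))]);print(a,p.round(4))
"
```

```text
[ 2.30686351e+01  5.84089234e+00 -1.36703474e+00  8.27137219e+01
  1.06921928e-02  2.24918014e+01] [0.51747664 0.22043084 0.19193994] [-0.73411482  1.00176586  6.5743523 ] 0.2943437213069883
140 [0.546  0.3011]
146 [0.5383 0.291 ]
152 [0.5318 0.2801]
158 [0.5264 0.2686]
164 [0.5223 0.2566]
170 [0.5194 0.2442]
176 [0.5179 0.2317]
182 [0.5177 0.219 ]
188 [0.5188 0.2063]
194 [0.5212 0.1939]
200 [0.5249 0.1817]
206 [0.5299 0.1701]
212 [0.536 0.159]
218 [0.5433 0.1486]
224 [0.5516 0.139 ]
```

View pics/w3.png

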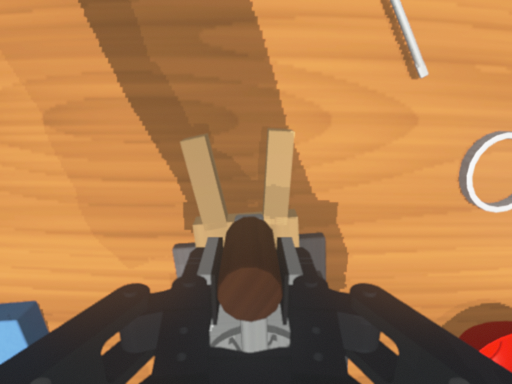

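Grip is on: opening 0.294, or 25 mm, with the peg between the pads at (250,265). Now the shares for the swing arcs.

```bash
cat > arc.py <<'E'
import numpy as np,sys
def arc(a,b,n):
    c=np.array([.6388,.2232]);r=.1212
    A=np.radians(np.linspace(a,b,n+1));P=np.c_[c[0]+r*np.cos(A),c[1]+r*np.sin(A)]
    for d in np.diff(P,axis=0)/.03: print(np.round(d,2),round((b-a)/n/10,2))
    print('--')
E
python3 -c "
from arc import *
arc(180.7,220.7,5)
arc(220.7,148.7,9)
arc(148.7,220.7,9)"
```

```text
[ 0.05 -0.56] 0.8
[ 0.12 -0.55] 0.8
[ 0.2  -0.53] 0.8
[ 0.27 -0.49] 0.8
[ 0.34 -0.45] 0.8
--
[-0.34  0.45] -0.8
[-0.27  0.49] -0.8
[-0.2   0.53] -0.8
[-0.12  0.55] -0.8
[-0.05  0.56] -0.8
[0.03 0.56] -0.8
[0.11 0.55] -0.8
[0.19 0.53] -0.8
[0.26 0.5 ] -0.8
--
[-0.26 -0.5 ] 0.8
[-0.19 -0.53] 0.8
[-0.11 -0.55] 0.8
[-0.03 -0.56] 0.8
[ 0.05 -0.56] 0.8
[ 0.12 -0.55] 0.8
[ 0.2  -0.53] 0.8
[ 0.27 -0.49] 0.8
[ 0.34 -0.45] 0.8
--
```

Request:
drive_tool:
  increments:
    - [[0.03,-0.56,0],[0,0,0.8]]
    - [[0.11,-0.55,0],[0,0,0.8]]

```text
time: 5.05
tool_pos: [0.5234, 0.1875, 0.192]
orientation: [[0.957, 0.005, -0.29], [0.29, 0.002, 0.957], [0.006, -1.0, 0.001]]
force: [19.0, 8.9, -4.0]
opening: 0.297
```

Request:
drive_tool:
  increments:
    - [[0,0,0],[0,0,0]]
    - [[0,0,0],[0,0,0]]

```text
time: 5.3
tool_pos: [0.5235, 0.1875, 0.192]
orientation: [[0.958, 0.005, -0.285], [0.285, 0.002, 0.958], [0.006, -1.0, 0.001]]
force: [10.9, 5.1, -0.2]
opening: 0.296
```

Request:
drive_tool:
  increments:
    - [[0.23,-0.53,0],[0,0,0.8]]
    - [[0.3,-0.49,0],[0,0,0.8]]
    - [[0.36,-0.43,0],[0,0,0.8]]
    - [[0,0,0],[0,0,0]]

```text
time: 5.8
tool_pos: [0.5499, 0.1441, 0.192]
orientation: [[0.758, 0.004, -0.652], [0.652, 0.004, 0.758], [0.005, -1.0, 0.0]]
force: [5.7, 10.7, 2.7]
opening: 0.296
```

```bash
python3 -c "
from h import *
s=robot.state();print(s['joints'],s['tool_pos'],s['force'],s['opening'])
snap('scene','s4');snap('wrist','w4')
cv2.imwrite('pics/s4c.png',cv2.resize(cv2.imread('pics/s4.png')[100:260,280:450],None,fx=3.5,fy=3.5,interpolation=cv2.INTER_CUBIC))
"
```

```text
[ 14.63571222   6.51317974  -0.63441299  82.60324651   0.14301259
 -26.06350272] [0.54988443 0.14414816 0.19196002] [ 5.66839279 10.66153649  2.65610998] 0.2960630669844932
```

View pics/s4c.png

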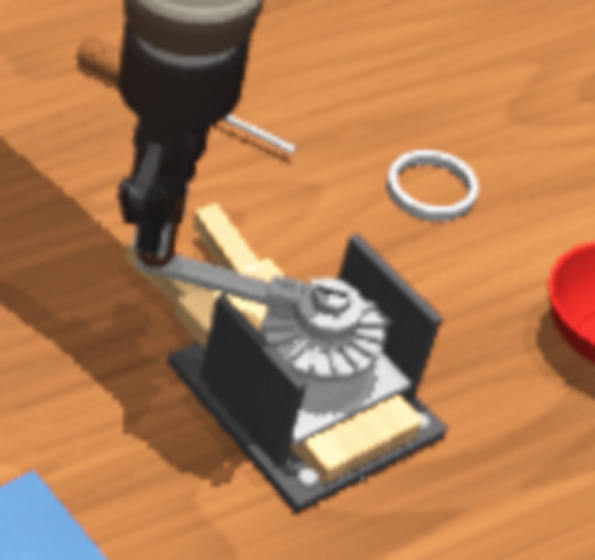

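View pics/w4.png

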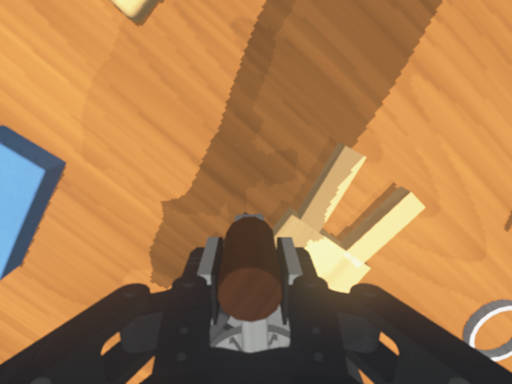

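The handle followed the gripper to about 221° (scene crop peg at about (155,255)). Now the swing back.

Request:
drive_tool:
  increments:
    - [[-0.36,0.43,0],[0,0,-0.8]]
    - [[-0.29,0.49,0],[0,0,-0.8]]
    - [[-0.22,0.53,0],[0,0,-0.8]]
    - [[-0.12,0.55,0],[0,0,-0.8]]
    - [[-0.05,0.56,0],[0,0,-0.8]]

```text
time: 6.52
tool_pos: [0.5174, 0.2208, 0.192]
orientation: [[1.0, 0.002, -0.005], [0.005, 0.0, 1.0], [0.002, -1.0, 0.0]]
force: [4.9, 0.1, 3.8]
opening: 0.295
```

Request:
drive_tool:
  increments:
    - [[0.03,0.56,0],[0,0,-0.8]]
    - [[0.11,0.55,0],[0,0,-0.8]]
    - [[0.19,0.53,0],[0,0,-0.8]]
    - [[0.28,0.51,0],[0,0,-0.8]]
    - [[0,0,0],[0,0,0]]

```text
time: 7.15
tool_pos: [0.5341, 0.2866, 0.1919]
orientation: [[0.853, -0.002, 0.522], [-0.522, 0.002, 0.853], [-0.003, -1.0, 0.001]]
force: [-12.6, 4.9, 10.3]
opening: 0.3
```

```bash
python3 -c "
from h import *
s=robot.state();print(s['joints'],s['tool_pos'],s['force'],s['opening'])
p=s['tool_pos'][:2]-[.6388,.2232];print(np.degrees(np.arctan2(p[1],p[0]))%360,np.hypot(*p))
snap('scene','s5');snap('wrist','w5')
cv2.imwrite('pics/s5c.png',cv2.resize(cv2.imread('pics/s5.png')[100:260,280:450],None,fx=3.5,fy=3.5,interpolation=cv2.INTER_CUBIC))
"
```

```text
[28.15001895 11.93537883  5.48409178 83.60921768  0.18968417 59.58444804] [0.53405342 0.2865549  0.19189927] [-12.56052115   4.86543607  10.28896918] 0.29970292006703236
148.83278112883318 0.12241605296801729
```

View pics/s5c.png

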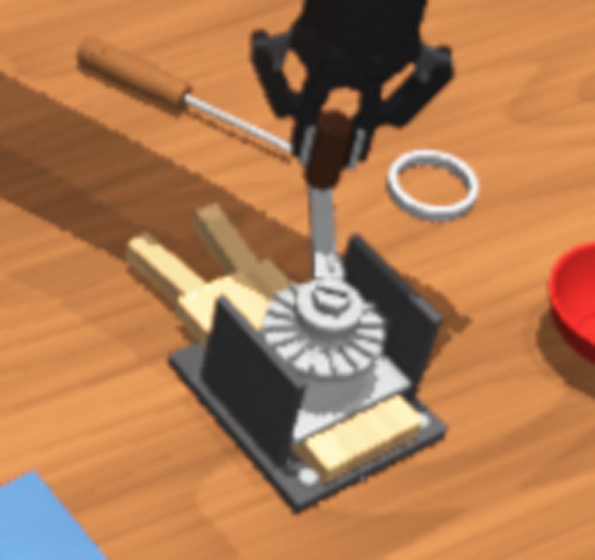

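View pics/w5.png

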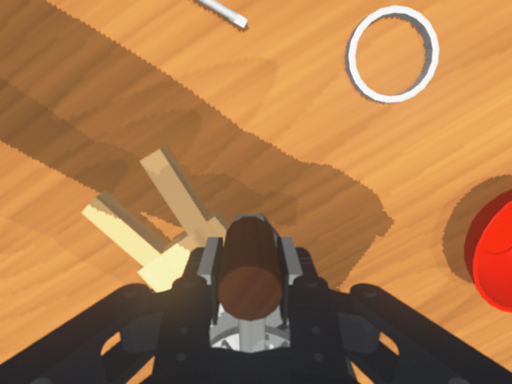

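Both ends were reached; the three grip points fit a circle of 120 mm about (0.6376, 0.2259). I'll use that centre from here.

```bash
sed -i 's/\.6388,\.2232/.6376,.2259/;s/r=.1212/r=.12/' arc.py; python3 -c "
from arc import *
arc(149.6,223.4,9)"
```

```text
[-0.25 -0.51] 0.82
[-0.18 -0.54] 0.82
[-0.1  -0.56] 0.82
[-0.02 -0.57] 0.82
[ 0.06 -0.57] 0.82
[ 0.15 -0.55] 0.82
[ 0.22 -0.53] 0.82
[ 0.3  -0.49] 0.82
[ 0.36 -0.44] 0.82
--
```

Request:
drive_tool:
  increments:
    - [[-0.3,-0.51,0],[0,0,0.82]]
    - [[-0.18,-0.54,0],[0,0,0.82]]
    - [[-0.1,-0.56,0],[0,0,0.82]]
    - [[-0.02,-0.57,0],[0,0,0.82]]
    - [[0.06,-0.57,0],[0,0,0.82]]

```text
time: 7.88
tool_pos: [0.5197, 0.2025, 0.1919]
orientation: [[0.985, 0.003, -0.172], [0.172, 0.002, 0.985], [0.003, -1.0, 0.002]]
force: [9.4, 5.3, 0.3]
opening: 0.296
```

Request:
drive_tool:
  increments:
    - [[0.15,-0.55,0],[0,0,0.82]]
    - [[0.22,-0.53,0],[0,0,0.82]]
    - [[0.3,-0.49,0],[0,0,0.82]]
    - [[0.36,-0.44,0],[0,0,0.82]]
    - [[0,0,0],[0,0,0]]

```text
time: 8.5
tool_pos: [0.5516, 0.1427, 0.1919]
orientation: [[0.737, 0.003, -0.676], [0.676, 0.004, 0.737], [0.005, -1.0, 0.001]]
force: [4.8, 8.6, 2.3]
opening: 0.293
```

Request:
drive_tool:
  increments:
    - [[-0.36,0.44,0],[0,0,-0.82]]
    - [[-0.3,0.49,0],[0,0,-0.82]]
    - [[-0.22,0.53,0],[0,0,-0.82]]
    - [[-0.15,0.55,0],[0,0,-0.82]]
    - [[-0.06,0.57,0],[0,0,-0.82]]

```text
time: 9.12
tool_pos: [0.5175, 0.2198, 0.192]
orientation: [[1.0, 0.002, -0.019], [0.019, 0.0, 1.0], [0.002, -1.0, 0.0]]
force: [3.3, -1.5, 3.9]
opening: 0.295
```

Request:
drive_tool:
  increments:
    - [[0.02,0.57,0],[0,0,-0.82]]
    - [[0.1,0.56,0],[0,0,-0.82]]
    - [[0.18,0.54,0],[0,0,-0.82]]
    - [[0.25,0.51,0],[0,0,-0.82]]
    - [[0,0,0],[0,0,0]]

```text
time: 9.75
tool_pos: [0.5333, 0.286, 0.1919]
orientation: [[0.853, -0.001, 0.522], [-0.522, 0.001, 0.853], [-0.001, -1.0, 0.001]]
force: [-7.6, 0.8, 8.4]
opening: 0.297
```

```bash
python3 -c "
from h import *
s=robot.state();print(s['joints'],s['tool_pos'],s['force'],s['opening'])
p=s['tool_pos'][:2]-[.6376,.2259];print(np.degrees(np.arctan2(p[1],p[0]))%360,np.hypot(*p))
snap('scene','s6')
I=[cv2.resize(cv2.imread(f'pics/{n}.png')[155:250,320:415],None,fx=4,fy=4,interpolation=cv2.INTER_CUBIC) for n in ('s5','s6')]
cv2.imwrite('pics/s6c.png',np.hstack(I))
"
```

```text
[2.81714783e+01 1.17592521e+01 5.28251018e+00 8.35242111e+01
 7.82331277e-02 5.96600276e+01] [0.53334496 0.28596431 0.1919324 ] [-7.56897616  0.76828383  8.40275365] 0.2965444092639765
150.05252744834445 0.12031971989964525
```

View pics/s6c.png

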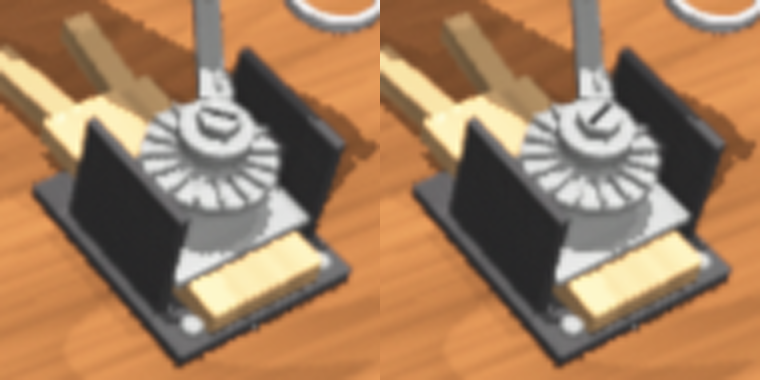

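The screw slot turned between the two pictures, at (218,118) left and (600,118) right, so the ratchet is gaining. Three more swings.

Request:
drive_tool:
  increments:
    - [[-0.25,-0.51,0],[0,0,0.82]]
    - [[-0.18,-0.54,0],[0,0,0.82]]
    - [[-0.1,-0.56,0],[0,0,0.82]]
    - [[-0.02,-0.57,0],[0,0,0.82]]
    - [[0.06,-0.57,0],[0,0,0.82]]

```text
time: 10.42
tool_pos: [0.5198, 0.2026, 0.192]
orientation: [[0.985, 0.003, -0.172], [0.172, 0.002, 0.985], [0.003, -1.0, 0.002]]
force: [9.0, 6.8, 0.8]
opening: 0.295
```

Request:
drive_tool:
  increments:
    - [[0.15,-0.55,0],[0,0,0.82]]
    - [[0.22,-0.53,0],[0,0,0.82]]
    - [[0.3,-0.49,0],[0,0,0.82]]
    - [[0.36,-0.44,0],[0,0,0.82]]
    - [[0,0,0],[0,0,0]]

```text
time: 11.05
tool_pos: [0.5515, 0.1428, 0.1919]
orientation: [[0.737, 0.003, -0.676], [0.676, 0.004, 0.737], [0.005, -1.0, 0.001]]
force: [4.9, 9.6, 2.9]
opening: 0.293
```

Request:
drive_tool:
  increments:
    - [[-0.36,0.44,0],[0,0,-0.82]]
    - [[-0.3,0.49,0],[0,0,-0.82]]
    - [[-0.22,0.53,0],[0,0,-0.82]]
    - [[-0.15,0.55,0],[0,0,-0.82]]
    - [[-0.06,0.57,0],[0,0,-0.82]]

```text
time: 11.68
tool_pos: [0.5175, 0.2199, 0.1919]
orientation: [[1.0, 0.002, -0.019], [0.019, 0.0, 1.0], [0.002, -1.0, 0.0]]
force: [4.4, -0.8, 3.2]
opening: 0.296
```

Request:
drive_tool:
  increments:
    - [[0.02,0.57,0],[0,0,-0.82]]
    - [[0.1,0.56,0],[0,0,-0.82]]
    - [[0.18,0.54,0],[0,0,-0.82]]
    - [[0.25,0.51,0],[0,0,-0.82]]
    - [[0,0,0],[0,0,0]]

```text
time: 12.3
tool_pos: [0.5334, 0.286, 0.1919]
orientation: [[0.853, -0.001, 0.522], [-0.522, 0.001, 0.853], [-0.001, -1.0, 0.001]]
force: [-6.2, 2.1, 9.2]
opening: 0.305
```

```bash
python3 -c "
from h import *
s=robot.state();print(s['tool_pos'],s['force'],s['opening'])
p=s['tool_pos'][:2]-[.6376,.2259];print(np.degrees(np.arctan2(p[1],p[0]))%360,np.hypot(*p))
snap('scene','s7')
I=[cv2.resize(cv2.imread(f'pics/{n}.png')[155:250,320:415],None,fx=4,fy=4,interpolation=cv2.INTER_CUBIC) for n in ('s6','s7')]
cv2.imwrite('pics/s7c.png',np.hstack(I))
"
```

```text
[0.53341989 0.28602209 0.19190863] [-6.23344328  2.11856968  9.16959348] 0.3045138319685931
150.0108603986585 0.12028367144237259
```

View pics/s7c.png

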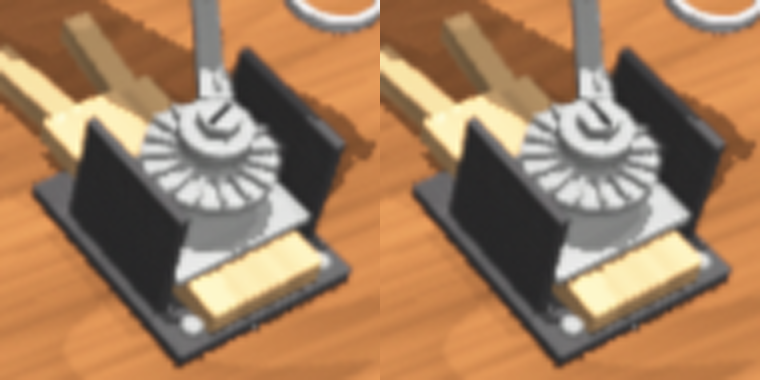

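The slot turned again, to about (600,118) with a new slant. Two more swings.

Request:
drive_tool:
  increments:
    - [[-0.25,-0.51,0],[0,0,0.82]]
    - [[-0.18,-0.54,0],[0,0,0.82]]
    - [[-0.1,-0.56,0],[0,0,0.82]]
    - [[-0.02,-0.57,0],[0,0,0.82]]
    - [[0.06,-0.57,0],[0,0,0.82]]

```text
time: 12.98
tool_pos: [0.5197, 0.2023, 0.192]
orientation: [[0.985, 0.003, -0.171], [0.171, 0.002, 0.985], [0.003, -1.0, 0.001]]
force: [9.3, 5.0, 1.1]
opening: 0.3
```

Request:
drive_tool:
  increments:
    - [[0.15,-0.55,0],[0,0,0.82]]
    - [[0.22,-0.53,0],[0,0,0.82]]
    - [[0.3,-0.49,0],[0,0,0.82]]
    - [[0.36,-0.44,0],[0,0,0.82]]
    - [[0,0,0],[0,0,0]]

```text
time: 13.6
tool_pos: [0.5517, 0.1424, 0.1919]
orientation: [[0.738, 0.003, -0.675], [0.675, 0.003, 0.738], [0.005, -1.0, 0.0]]
force: [6.4, 7.8, 2.5]
opening: 0.298
```

Request:
drive_tool:
  increments:
    - [[-0.36,0.44,0],[0,0,-0.82]]
    - [[-0.3,0.49,0],[0,0,-0.82]]
    - [[-0.22,0.53,0],[0,0,-0.82]]
    - [[-0.15,0.55,0],[0,0,-0.82]]
    - [[-0.06,0.57,0],[0,0,-0.82]]

```text
time: 14.22
tool_pos: [0.5175, 0.2199, 0.192]
orientation: [[1.0, 0.002, -0.019], [0.019, 0.0, 1.0], [0.002, -1.0, 0.0]]
force: [4.4, -0.2, 3.4]
opening: 0.295
```

Request:
drive_tool:
  increments:
    - [[0.02,0.57,0],[0,0,-0.82]]
    - [[0.1,0.56,0],[0,0,-0.82]]
    - [[0.18,0.54,0],[0,0,-0.82]]
    - [[0.25,0.51,0],[0,0,-0.82]]
    - [[0,0,0],[0,0,0]]

```text
time: 14.85
tool_pos: [0.5334, 0.2861, 0.1919]
orientation: [[0.853, -0.0, 0.522], [-0.522, 0.001, 0.853], [-0.001, -1.0, 0.001]]
force: [-6.0, 1.4, 9.3]
opening: 0.293
```

```bash
python3 -c "
from h import *
s=robot.state();print(s['tool_pos'],s['force'],s['opening'])
snap('scene','s8')
I=[cv2.resize(cv2.imread(f'pics/{n}.png')[170:250,320:415],None,fx=4.2,fy=4.2,interpolation=cv2.INTER_CUBIC) for n in ('s5','s8')]
cv2.imwrite('pics/s8c.png',np.hstack(I))
"
```

```text
[0.53341843 0.28605225 0.19192368] [-5.95732668  1.42733337  9.28826835] 0.29333243002022075
```

View pics/s8c.png

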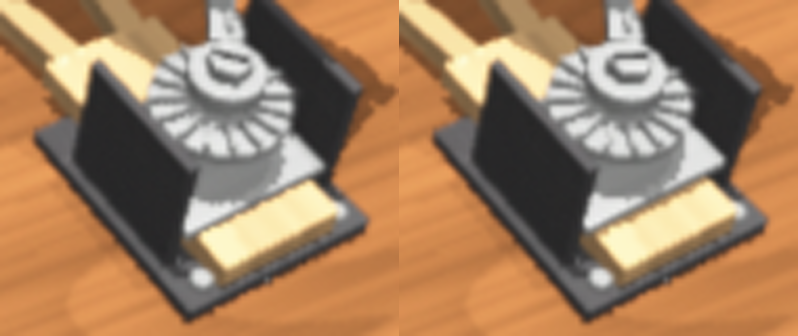

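A gap now shows between plate and wood (right half, near (590,235)). I count about 5.4 mm, so two more drives for margin.

Request:
drive_tool:
  increments:
    - [[-0.25,-0.51,0],[0,0,0.82]]
    - [[-0.18,-0.54,0],[0,0,0.82]]
    - [[-0.1,-0.56,0],[0,0,0.82]]
    - [[-0.02,-0.57,0],[0,0,0.82]]
    - [[0.06,-0.57,0],[0,0,0.82]]

```text
time: 15.52
tool_pos: [0.5197, 0.2023, 0.1919]
orientation: [[0.985, 0.003, -0.171], [0.171, 0.002, 0.985], [0.003, -1.0, 0.001]]
force: [8.9, 4.3, 0.6]
opening: 0.294
```

Request:
drive_tool:
  increments:
    - [[0.15,-0.55,0],[0,0,0.82]]
    - [[0.22,-0.53,0],[0,0,0.82]]
    - [[0.3,-0.49,0],[0,0,0.82]]
    - [[0.36,-0.44,0],[0,0,0.82]]
    - [[0,0,0],[0,0,0]]

```text
time: 16.15
tool_pos: [0.5517, 0.1424, 0.1919]
orientation: [[0.738, 0.004, -0.675], [0.675, 0.003, 0.738], [0.005, -1.0, -0.0]]
force: [5.4, 7.5, 2.7]
opening: 0.296
```

Request:
drive_tool:
  increments:
    - [[-0.36,0.44,0],[0,0,-0.82]]
    - [[-0.3,0.49,0],[0,0,-0.82]]
    - [[-0.22,0.53,0],[0,0,-0.82]]
    - [[-0.15,0.55,0],[0,0,-0.82]]
    - [[-0.06,0.57,0],[0,0,-0.82]]

```text
time: 16.77
tool_pos: [0.5175, 0.2199, 0.1919]
orientation: [[1.0, 0.002, -0.019], [0.019, 0.0, 1.0], [0.002, -1.0, 0.0]]
force: [3.8, -0.5, 4.2]
opening: 0.295
```

Request:
drive_tool:
  increments:
    - [[0.02,0.57,0],[0,0,-0.82]]
    - [[0.1,0.56,0],[0,0,-0.82]]
    - [[0.18,0.54,0],[0,0,-0.82]]
    - [[0.25,0.51,0],[0,0,-0.82]]
    - [[0,0,0],[0,0,0]]

```text
time: 17.4
tool_pos: [0.5334, 0.286, 0.1919]
orientation: [[0.853, -0.0, 0.522], [-0.522, 0.001, 0.853], [-0.001, -1.0, 0.001]]
force: [-6.4, 1.8, 9.1]
opening: 0.3
```

Request:
drive_tool:
  increments:
    - [[-0.25,-0.51,0],[0,0,0.82]]
    - [[-0.18,-0.54,0],[0,0,0.82]]
    - [[-0.1,-0.56,0],[0,0,0.82]]
    - [[-0.02,-0.57,0],[0,0,0.82]]
    - [[0.06,-0.57,0],[0,0,0.82]]

```text
time: 18.02
tool_pos: [0.5198, 0.2027, 0.192]
orientation: [[0.985, 0.003, -0.172], [0.172, 0.002, 0.985], [0.003, -1.0, 0.002]]
force: [8.7, 6.3, 0.5]
opening: 0.295
```

Request:
drive_tool:
  increments:
    - [[0.15,-0.55,0],[0,0,0.82]]
    - [[0.22,-0.53,0],[0,0,0.82]]
    - [[0.3,-0.49,0],[0,0,0.82]]
    - [[0.3,-0.36,0],[0,0,0.7]]
    - [[0,0,0],[0,0,0]]

```text
time: 18.65
tool_pos: [0.5495, 0.145, 0.1919]
orientation: [[0.751, 0.003, -0.66], [0.66, 0.003, 0.751], [0.004, -1.0, 0.001]]
force: [3.9, 7.6, 3.7]
opening: 0.301
```

Request:
drive_tool:
  increments:
    - [[0,0,0],[0,0,0]]
    - [[0,0,0],[0,0,0]]
    - [[0,0,0],[0,0,0]]
    - [[0,0,0],[0,0,0]]
    - [[0,0,0],[0,0,0]]
  hand: -1

```text
time: 19.27
tool_pos: [0.5481, 0.1443, 0.1911]
orientation: [[0.753, -0.0, -0.658], [0.658, -0.0, 0.753], [-0.0, -1.0, 0.0]]
force: [0.6, -0.5, -0.1]
opening: 1.004
```

Request:
drive_tool:
  increments:
    - [[0,0,0.5],[0,0,0]]
    - [[0,0,0.9],[0,0,0]]
    - [[0,0,0.9],[0,0,0]]
    - [[0,0,0.9],[0,0,0]]
    - [[0,0,0.9],[0,0,0]]

```text
time: 19.9
tool_pos: [0.548, 0.1443, 0.3162]
orientation: [[0.753, 0.001, -0.658], [0.658, 0.0, 0.753], [0.001, -1.0, -0.001]]
force: [-0.1, -0.4, 0.3]
opening: 1.002
```

Request:
drive_tool:
  increments:
    - [[-1,-1,0],[0,0,0]]
    - [[-1,-1,0],[0,0,0]]
    - [[-1,-1,0],[0,0,0]]
    - [[0,0,0],[0,0,0]]

```text
time: 20.4
tool_pos: [0.4568, 0.053, 0.3161]
orientation: [[0.754, 0.003, -0.657], [0.657, 0.0, 0.754], [0.002, -1.0, -0.002]]
force: [0.4, 0.1, 0.9]
opening: 1.004
```

```bash
python3 -c "
from h import *
s=robot.state();print(s['tool_pos'],s['force'],s['opening'],s['time'])
snap('scene','s9');snap('top','t9');snap('wrist','w9')
I=[cv2.resize(cv2.imread(f'pics/{n}.png')[170:250,320:415],None,fx=4.2,fy=4.2,interpolation=cv2.INTER_CUBIC) for n in ('scene0','s9')]
cv2.imwrite('pics/s9c.png',np.hstack(I))
"
```

```text
[0.4567832  0.05296855 0.31611794] [0.40665358 0.14293441 0.93627188] 1.004469568604993 20.4
```

View pics/s9c.png

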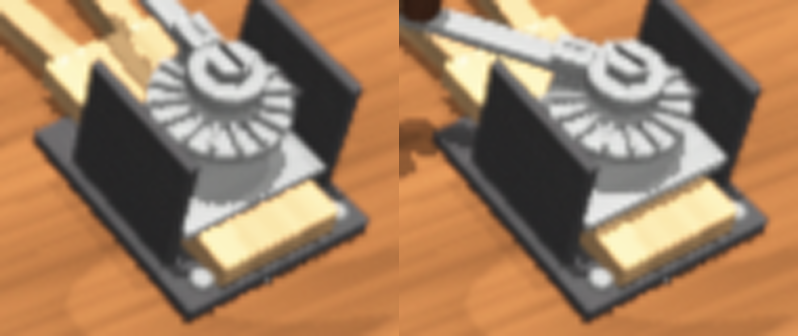

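View pics/s9.png

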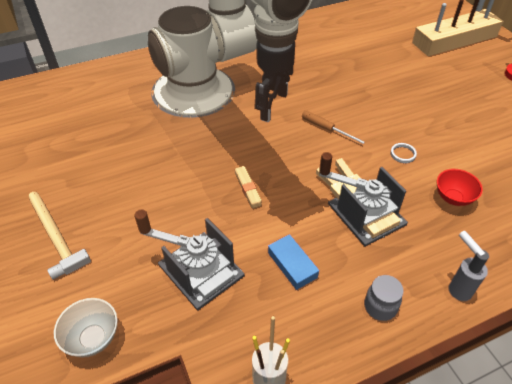

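View pics/t9.png

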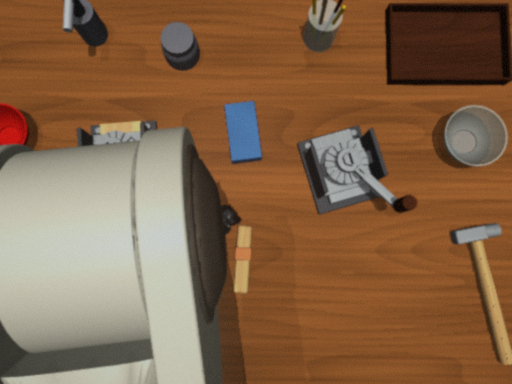

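```bash
python3 -c "
from h import *
d=load('s9')
for z in (.038,.043,.046): print(z,proj(d,[.685,.23,z]))
I=[cv2.resize(cv2.imread(f'pics/{n}.png')[200:240,360:405],None,fx=8.8,fy=12,interpolation=cv2.INTER_CUBIC) for n in ('scene0','s9')]
cv2.imwrite('pics/s9d.png',np.hstack(I))
"
```

```text
0.038 [381.3262802  217.54086269]
0.043 [381.73608413 216.23011778]
0.046 [381.98327421 215.4395004 ]
```

View pics/s9d.png

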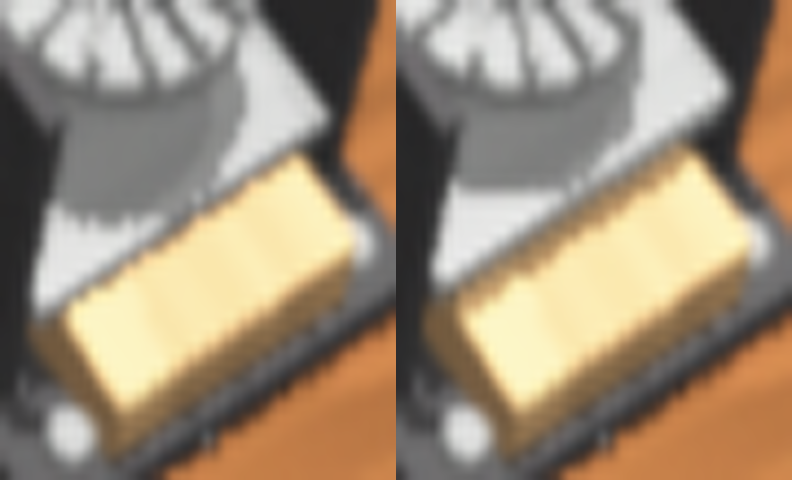

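The plate corner moved up from (328,112) to (332,90) in the enlargement. That is about 1.8 px, or 7 mm, and the edge's shadow now falls on the wood. The other peg is still at (404,203). Handing in.

```bash
python3 -c "
from h import *
print(robot.finish_job(), robot.state()['time'])"
```

```text
the job is handed in; nothing more can be done
the job is handed in; nothing more can be done
```

I loosened the pin's clamp with one part-swing and five full drive swings of its handle. I then let go, moved the arm clear and handed the job in; the clock stood at 20.4 s when the arm was clear. No verdict was reported.

- **Plate height:** the plate's edge moved up about 1.8 px in the scene picture, which is about 7 mm. Counting the swings gives 8 mm or a little more. The two differ by about the picture's accuracy, and both are above 5 mm.
- **Screw:** it turned visibly between the pictures I compared.
- **Other clamp:** its peg is at the same pixels as at the start (404,203 in the top view).
- **Robot:** the gripper is open and touching nothing, with wrist force under about 1 N. The highest I read was about 21 N, on the first swing. I then refitted the swing centre by about 3 mm, and later readings stayed below about 12 N.
- **Not checked:** the arm blocked the top camera's view of the pin's clamp at the end, so the final plate height rests on the scene camera alone.

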